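# Key the harness tester on

## Robot

A 7-joint arm with a two-finger parallel gripper is mounted at the origin on the work surface. World frame = base frame: x ahead of the robot, y to its left, z up, the work surface at z = 0. Lengths are in m, angles in rad, forces in N, time in s.
With the tool pointing down it reaches from about 0.35 to 0.9 m from the base axis. Payload 8.1 kg.
Tool frame: the origin (TCP) lies at the very end of the fingers, on their centre line; the grasp point (between the pads) lies 19 mm behind it; z points along the fingers, y is the line along which they close (so a half turn about z gives the same grasp; the last joint's range is limited). The gripper opens to 92 mm and grips with 3 to 60 N. Pads are 19 mm wide; open, the fingers measure 130 mm over their backs; the gripper's body (75 mm by 190 mm) begins 47 mm behind the grasp point.
Start: joints at [1.246, 0.434, 0.025, 1.573, -0.012, 1.134, -0.075], TCP at [0.137, -0.61, 0.227] pointing down, gripper open.
Joint ranges: [-2.62, 2.62], [-0.44, 2.09], [-1.27, 1.32], [0.08, 2.57], [-1.32, 4.46], [0.12, 2], [-2.74, 2.74]. Speed limits (rad/s): [2.22, 2.22, 3.01, 3.01, 3.14, 3.14, 3.14].

## Interface

Orientations are given as a rotation vector (axis times angle).
In Python, from cell import arm gives the robot as it stands.
- The arm moves only by the shell command python3 -m pendant 'ROWS' [FORCE]. ROWS is a JSON object of lists of equal length, an entry for each row: "slide": the shift along the tool's x, y, z in units of 0.3 m (1.0 is 0.3 m), a list of three; "dr": the turn, a rotation vector about the tool's x, y, z in units of 0.12 rad (1.0 is 0.12 rad), a list of three; "claw": the opening, from 0 (shut) to 1 (fully open). In form: {"slide": [[tx, ty, tz], ...], "dr": [[ax, ay, az], ...], "claw": [claw, ...]}. A call has 1 to 10 rows; each row shifts and turns the commanded pose from where the row before left it, along the tool's axes as they then stand; what a row does not reach is not made up. A row lasts 1/10 s, in which the tool goes at most 50 mm and 8.59 degrees, less where a joint would pass 70% of its speed; a pose out of reach is approached as far as the arm can. A call with a number of a shift or a turn outside -1 to 1 is refused whole. A call with a gripper value outside its range is refused whole. The fingers move at their own pace and stop on an object; FORCE is the grip in N (left out, the last holds). Time passes only in rows, so rows that do not move let the fingers close. It gives the time, the measured TCP pose, the force, the opening and the grip force at its end, in the units of the state.
- arm.observe(): the state, without advancing time (a new reading comes with each control period).
- arm.get_image(name): name is "side" or "top"; returns the picture (384x512x3 uint8, red, green, blue); there is no depth.
- arm.calibration(name): a dict with "K" (3x3 intrinsics, pixels), "dist" ([k1, k2, p1, p2, k3] as OpenCV has them; the pictures are not rectified), "xyz" and "orientation" of the camera in the world. Camera axes: x right, y up, looking along -z (the intrinsics and any distortion apply to the point x, -y, -z); pixel columns grow to the right and rows downward; lengths in m; the calibration is good to about 2 mm. A picture is of the moment at which its call begins. calibration takes no time and is no camera call.
- arm.sign_off(): hands the job in; it is judged then, once.
The state is a dict: "clock": time; "joints": joint angles; "dq": joint speeds; "joint_efforts": joint torques, N m; "position": TCP position; "ee_rot": TCP orientation; "force": force on the tool from outside, world axes, zero at the start; "ft_torque": the same for the moment, N m; "width": opening from 0.0 (shut) to 1.0 (fully open); "gripper_force": force on a finger pad.
Only numpy, scipy, OpenCV 4.12 (cv2) and the standard library are available. Lean on these libraries where they do the work, as an engineer would, in place of code of your own. Each camera call takes 0.05 s, during which the arm holds its last target. There are 200 camera calls.

## Task

Switch on the harness tester: take the key with the red handle out of its stand, push it fully home into the key switch on the sloping panel of the grey control box, then turn it clockwise to the green mark, as far as it goes, and let go of it there. Leave the yellow key in its stand and do not knock the pink flask over.

Things in the scene. Friction and masses are not known exactly. Their poses are not given: they have to be found in the camera images.
- key_red: Loose key with red handle, 100 mm long, 70 g. Origin at the blade tip; z from tip to handle, x across thickness, y across width. Steel blade z 0-40 mm: 6 thick (x), 16 wide (y), the last 3 mm tapered at 45 degrees from both flats to an edge along y. Shoulder z 40-46: 14 thick, 30 wide. Handle z 46-100: 12 thick, 44 wide. A half turn about z makes no difference to the fit.
- key_red_grip (a point): Point amid the red handle to grip, on the key's axis 74 mm from the blade tip; axes as the key's. The handle is 12 mm thick along x, 44 mm wide along y, and reaches 28 mm below and 26 mm above this point.
- stand_red: Fixed grey block, 56 x 56 mm, 50 mm tall, origin under its centre. The red key hangs upright and loose by its shoulder in an 11 x 21 mm slot in its top, key tip 10 mm above the bench: raise it 40 mm or more to clear the block. The two blocks and their keys may change places.
- key_yellow: Identical key with a yellow handle, same origin and axes, standing in an identical block of its own at least 130 mm away. To be left alone in its block.
- tester: Grey control box, fixed, 190 mm wide (y), its sloping top falling to the robot's left (+y), within 0.35 rad, 50 mm high in front and 135 mm at the back; origin under the middle of that top, x to its back, z up.
- panel: Its sloping top, 170 mm along the slope (x) by 190 wide (y), tilted 30 degrees from level. Origin in its middle on the surface, x up the slope, y to the left when facing it, z the outward normal. The key switch stands near the middle. Otherwise nothing within 55 mm stands over 4 mm high; three 8 mm high lamps stand 68 mm up the slope.
- panel_point (a point): Reference point for the key switch, 12 mm above the panel's middle, level with the face of its brass barrel; axes as the panel's. The LOCK ITSELF IS SET ANYWHERE UP TO 6 mm UP OR DOWN THE SLOPE (x) from here, at y = 0; this is not reported: feel for it or see it. It does not shift when pushed. A steel collar round the barrel, radius 21 to 31 mm, stands 2 mm above this level.
- key_switch (a joint): Turn of the brass barrel, rad, clockwise looking at the panel (about the panel's -z). 0 = off, white line up the slope; 1.3 = on stop, white line at the green mark, to the right when facing the panel. Starts at 0 to 0.2, keyway turned with it. Stiff (0.12 N m), stays where left. The key has about 0.13 rad of play in it either way: turn that much farther.
- keyway_size (a point): Same point as panel_point. The keyway: a plain slot through the barrel, 36 mm deep, mouth not chamfered, along the lock's axis (panel z). At switch 0 it is 8 mm wide along x and 22 mm long along y. The key is home when its shoulder rests on the barrel's face, with the tip 40 mm below this level.
- flask: Pink steel flask, 68 mm across, 210 mm tall, towards the far side of the bench; leave it standing. Origin under its centre.
Mind the look-alikes: they are no part of the job. Leave any turquoise look-alike of the key_red alone.

How it is judged:
By the outcome, as a careful person would: the job done as asked, in the order asked, and still so for the second after the job is handed in, with the robot touching nothing.
It also fails if it takes over 51 s, if anything falls off the work surface, if the arm or the gripper's body presses on something with over 40 N, if the wrist force passes 120 N, or if a joint passes its speed limit or range.

## Working session

There is one attempt and no reset: what is moved stays moved. The work goes in short steps, Python scripts to look and compute and a shell command to move; the robot and the scene stay as the last step left them, time stands still between calls to the robot, and variables do not carry over. Pictures are saved under pics/ and viewed, at most 10 in all, crops included, and the job is handed in when it is done.

```bash
mkdir -p pics; ls; python3 - <<'E'
from cell import arm
import cv2,numpy as np
for n in("side","top"):
    im=arm.get_image(n);cv2.imwrite(f"pics/{n}0.png",im[:,:,::-1]);c=arm.calibration(n);print(n,{k:np.round(v,4).tolist() for k,v in c.items()})
a=cv2.imread("pics/side0.png");b=cv2.imread("pics/top0.png")
o=arm.observe();print({k:np.round(v,4).tolist() for k,v in o.items()})
E
```

```text
pics
side {'K': [[396.9373, 0.0, 255.4328], [0.0, 396.9373, 192.1338], [0.0, 0.0, 1.0]], 'dist': [-0.0754, 0.0, 0.0, 0.0, 0.0], 'xyz': [0.3275, -0.4652, 0.6538], 'orientation': [0.78, -0.1484, -0.3733]}
top {'K': [[499.0727, 0.0, 248.7528], [0.0, 499.0727, 194.7474], [0.0, 0.0, 1.0]], 'dist': [-0.0277, 0.0, 0.0, 0.0, 0.0], 'xyz': [0.4091, 0.0285, 1.06], 'orientation': [0.1265, -0.0917, -1.5479]}
{'clock': 0.1, 'joints': [1.2464, 0.4351, 0.025, 1.574, -0.0116, 1.134, -0.0751], 'dq': [-0.0016, -0.0024, -0.0007, -0.001, 0.0006, 0.0007, -0.0009], 'joint_efforts': [0.003, -66.9116, 0.9879, -31.5141, -0.0605, 0.0375, 0.0], 'position': [0.1373, -0.6093, 0.226], 'ee_rot': [-3.121, -0.3474, 0.0005], 'force': [0.2168, -0.2986, 0.8595], 'ft_torque': [-0.0147, 0.0415, 0.0446], 'gripper_force': 0.0, 'width': 0.9989}
```

View pics/side0.png

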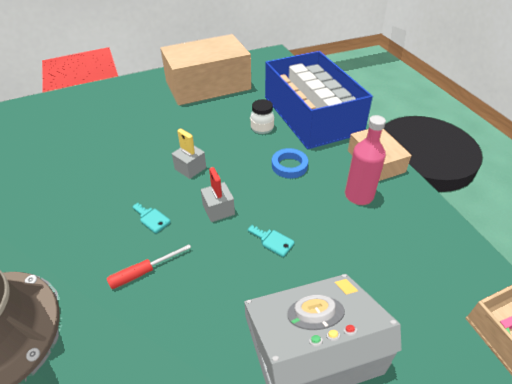

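View pics/top0.png

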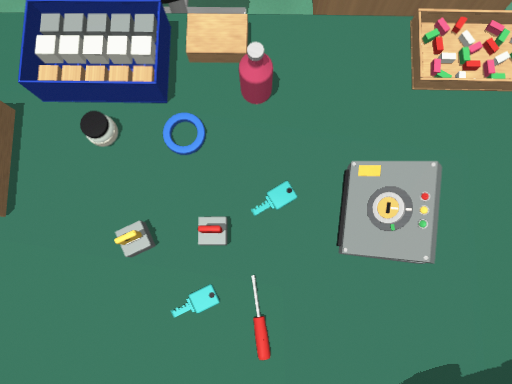

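Possible targets: red key in stand, top (209,229) and side (216,182). Look-alikes: turquoise keys, top (278,198) and (197,301); red screwdriver, top (262,338); yellow key, top (127,238). The red-handled key upright in the grey block is the one I want. The switch is at top (388,208), with the up-slope direction to the image right (−y).

```bash
cat > h.py <<'E'
import cv2,numpy as np
from scipy.spatial.transform import Rotation as R
from cell import arm
def ray(n,px):
    c=arm.calibration(n);u=cv2.undistortPoints(np.array([[px]],float),np.array(c["K"]),np.array(c["dist"]))[0,0]
    d=R.from_rotvec(c["orientation"]).apply([u[0],-u[1],-1]);return np.array(c["xyz"]),d/np.linalg.norm(d)
def plane(n,px,p0,nn):
    o,d=ray(n,px);return o+d*np.dot(np.array(p0)-o,nn)/np.dot(d,nn)
def z(n,px,h): return plane(n,px,[0,0,h],[0,0,1])
def tri(a,b):
    (o,d),(p,e)=ray("top",a),ray("side",b);s=np.linalg.lstsq(np.c_[d,-e],p-o,rcond=None)[0]
    A,B=o+d*s[0],p+e*s[1];return (A+B)/2,np.linalg.norm(A-B)
def proj(n,P):
    c=arm.calibration(n);q=R.from_rotvec(c["orientation"]).inv().apply(np.array(P)-c["xyz"])
    return cv2.projectPoints(np.array([[q[0],-q[1],-q[2]]]),np.zeros(3),np.zeros(3),np.array(c["K"]),np.array(c["dist"]))[0][0,0]
def blobs(im,lo,hi,amin=5):
    m=cv2.inRange(cv2.cvtColor(im,cv2.COLOR_BGR2HSV),lo,hi);k,l,s,c=cv2.connectedComponentsWithStats(m)
    return [(s[i].tolist(),c[i].round(2).tolist(),l==i) for i in range(1,k) if s[i][4]>=amin]
E
python3 - <<'E'
from h import *
T=cv2.imread("pics/top0.png");S=cv2.imread("pics/side0.png")
for n,im in(("top",T),("side",S)):
    for nm,lo,hi in(("red",(0,180,80),(6,255,255)),("brass",(8,60,90),(28,255,255)),):
        for s,c,m in blobs(im,lo,hi,8):
            x,y=c
            if (n=="top" and ((190<x<230 and 215<y<245) or (340<x<440 and 150<y<270))) or (n=="side" and ((190<x<240 and 160<y<220) or (245<x<400 and 275<y<384))):
                pts=np.argwhere(m)[:,::-1].astype(np.float32);print(n,nm,s,c,[np.round(q,1).tolist() if not np.isscalar(q) else round(q,1) for q in cv2.minAreaRect(pts)])
a=cv2.resize(T[145:275,335:445],None,fx=4,fy=4,interpolation=cv2.INTER_CUBIC)
b=cv2.resize(S[270:350,240:400],None,fx=4,fy=4,interpolation=cv2.INTER_CUBIC)[:,:,:]
c=cv2.resize(T[205:255,185:235],None,fx=5,fy=5,interpolation=cv2.INTER_CUBIC)
k=np.zeros((520,792,3),np.uint8);k[:,:440]=a[:520,:440];k[:250,442:692]=c
d=cv2.resize(S[290:340,270:357],None,fx=4,fy=4,interpolation=cv2.INTER_CUBIC);k[260:460,442:790]=d
cv2.imwrite("pics/crop1.png",k)
print("expect")
E
```

```text
top red [422, 194, 6, 5, 26] [424.5, 196.0] [[424.5, 196.0], [4.0, 5.0], 90.0]
top red [198, 226, 24, 7, 118] [209.75, 229.09] [[209.5, 229.0], [6.0, 23.0], 90.0]
top brass [358, 165, 23, 12, 256] [369.21, 170.2] [[369.0, 170.5], [11.0, 22.0], 90.0]
top brass [377, 197, 22, 22, 335] [387.32, 207.06] [[387.5, 207.5], [21.0, 21.0], 90.0]
top brass [420, 206, 8, 8, 47] [423.34, 209.43] [[423.5, 209.5], [7.0, 7.0], 90.0]
side red [212, 180, 9, 17, 69] [216.43, 187.7] [[216.0, 188.0], [16.6, 7.4], 84.3]
side brass [335, 279, 23, 16, 204] [345.74, 286.25] [[345.8, 286.2], [22.6, 10.6], 45.0]
side brass [301, 299, 27, 14, 278] [314.27, 305.27] [[314.0, 305.5], [13.0, 26.0], 90.0]
side brass [328, 330, 10, 8, 37] [332.81, 333.92] [[332.5, 333.5], [7.0, 9.0], 90.0]
expect
```

View pics/crop1.png

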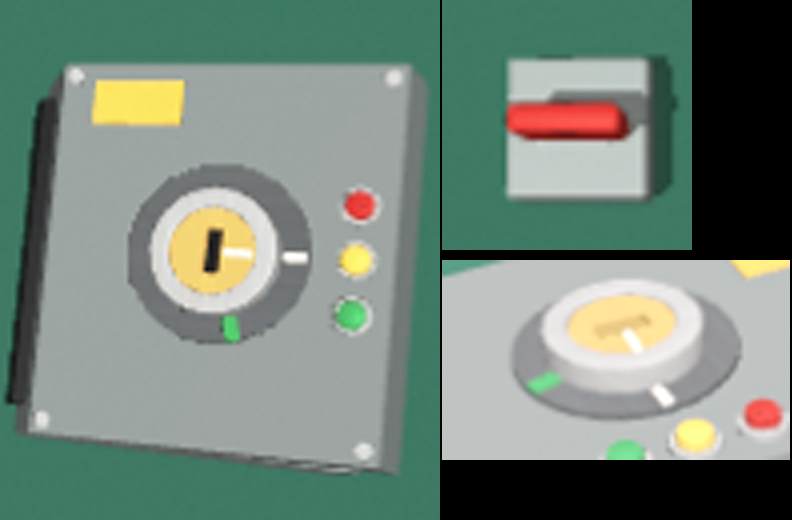

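The crop shows the red handle upright in its block, spanning about (198–222, 225–232) in the top view. It also shows the panel screws, and the dark keyway at about (388,207) with its white line close to up-slope.

```bash
cat >> h.py <<'E'
def panel():
    sc=[(np.array(p)+.5)/4-.5+[335,145] for p in((75,76),(394,77),(41,420),(363,451))]
    psi=-np.pi/2;c=np.array([.4,-.25,.0925])
    for _ in range(30):
        h=np.array([np.cos(psi),np.sin(psi),0]);nn=np.cos(np.pi/6)*np.array([0,0,1])-.5*h
        P=np.array([plane("top",s,c,nn) for s in sc]);m=P.mean(0)
        c=m-0*nn; c=c+ (np.cos(np.pi/6)*h+[0,0,.5])*((.0925-c[2])/.5)
        d=P[1]-P[0]+P[3]-P[2];psi=np.arctan2(d[1],d[0])
        # slope rising changes height -> iterate
    X=np.cos(np.pi/6)*h+np.array([0,0,.5]);return c,np.c_[X,np.cross(nn,X),nn],psi,P
E
python3 - <<'E'
from h import *
np.set_printoptions(precision=4,suppress=True)
c,M,psi,P=panel();print("panel",c,psi,"\n",(P-c)@M)
pp=c+.012*M[:,2]
f=lambda p:(np.array(p)+.5)/4-.5+[335,145]
for n,p in(("slot",f((213,250))),("brass",(387.32,207.06)),("linein",f((224,252))),("lineout",f((250,254)))):
    q=plane("top",p,pp,M[:,2]);print(n,q,(q-pp)@M)
q=plane("top",f((295,258)),c,M[:,2]);print("mark",(q-c)@M)
q=plane("side",(314.27,305.27),pp,M[:,2]);print("side brass",q,(q-pp)@M)
t,e=tri((387.8,207.2),(314.27,305.27));print("tri",t,e,(t-pp)@M)
# key
for p in((197.5,229),(222.3,229),(210,225.3),(210,232.2)):print(p,z("top",p,.11))
print("block",[z("top",(np.array(p)+.5)/5-.5+[185,205],.05) for p in((65,58),(208,58),(65,198),(208,198))])
E
```

```text
panel [ 0.5227 -0.2498  0.0925] -1.6742972859132714 
 [[-0.1108  0.0897  0.    ]
 [ 0.0491  0.0897  0.    ]
 [-0.1108 -0.0897  0.    ]
 [ 0.048  -0.0897 -0.    ]]
slot [ 0.5257 -0.2203  0.0893] [-0.0273 -0.      0.    ]
brass [ 0.5259 -0.2194  0.0887] [-0.0284  0.0001  0.    ]
linein [ 0.5245 -0.2249  0.092 ] [-0.0218 -0.0007 -0.    ]
lineout [ 0.523  -0.2358  0.0983] [-0.0092 -0.0011  0.    ]
mark [ 0.0094 -0.0002 -0.    ]
side brass [ 0.5337 -0.2035  0.0792] [-0.0475  0.0062 -0.    ]
tri [ 0.5237 -0.2159  0.1063] 0.0004075767064287219 [-0.0224 -0.0025  0.0169]
(197.5, 229) [0.4743 0.1476 0.11  ]
(222.3, 229) [0.4753 0.1001 0.11  ]
(210, 225.3) [0.4819 0.1239 0.11  ]
(210, 232.2) [0.4687 0.1234 0.11  ]
block [array([0.5045, 0.1558, 0.05  ]), array([0.5057, 0.0975, 0.05  ]), array([0.4477, 0.1538, 0.05  ]), array([0.4489, 0.0959, 0.05  ])]
```

```bash
sed -i 's/^        c=m-0.*$/        c=np.array([m[0],m[1],.0925])/' h.py
python3 - <<'E'
from h import *
np.set_printoptions(precision=4,suppress=True)
c,M,psi,P=panel();print("panel",c,psi,"\n",M,"\n",(P-c)@M)
pp=c+.012*M[:,2]
f=lambda p:(np.array(p)+.5)/4-.5+[335,145]
for n,p in(("slot",f((213,250))),("brass",(387.32,207.06)),("linein",f((224,252))),("lineout",f((250,254))),("slota",f((215,231))),("slotb",f((211,272)))):
    q=plane("top",p,pp,M[:,2]);print(n,q,(q-pp)@M)
q=plane("top",f((295,258)),c,M[:,2]);print("mark",(q-c)@M)
q=plane("side",(314.27,305.27),pp,M[:,2]);print("side brass",q,(q-pp)@M)
t,e=tri((387.8,207.2),(314.27,305.27));print("tri",t,e,(t-pp)@M)
# tool target: z=-n, y = panel x dir horizontally -> choose y=+world y = -X
print(R.from_rotvec(arm.observe()["ee_rot"]).as_matrix())
E
```

```text
panel [ 0.5236 -0.219   0.0925] -1.674297285913271 
 [[-0.0895  0.9946  0.0517]
 [-0.8614 -0.1033  0.4973]
 [ 0.5     0.      0.866 ]] 
 [[-0.0784  0.0883  0.    ]
 [ 0.079   0.0883  0.    ]
 [-0.0784 -0.0883  0.    ]
 [ 0.0779 -0.0883  0.    ]]
slot [ 0.5239 -0.2163  0.1048] [ 0.0038 -0.     -0.    ]
brass [ 0.524  -0.2154  0.1043] [ 0.0028  0.     -0.    ]
linein [ 0.5227 -0.2209  0.1075] [ 0.0092 -0.0007 -0.    ]
lineout [ 0.5212 -0.2316  0.1137] [ 0.0217 -0.0011  0.    ]
slota [ 0.5331 -0.2174  0.1049] [0.004  0.0092 0.    ]
slotb [ 0.5132 -0.2152  0.1048] [ 0.0038 -0.0107 -0.    ]
mark [ 0.0398 -0.0002  0.    ]
side brass [ 0.5248 -0.2148  0.1039] [ 0.002   0.0007 -0.    ]
tri [ 0.5237 -0.2159  0.1063] 0.0004075767064287219 [ 0.0042 -0.0002  0.0015]
[[ 0.9755  0.2199 -0.0004]
 [ 0.2199 -0.9755  0.0013]
 [-0.0001 -0.0013 -1.    ]]
```

```bash
cat >> h.py <<'E'
def go(pos,Rm,N,cmd=None):
    o=arm.observe();p0=np.array(o["position"]);R0=R.from_rotvec(o["ee_rot"])
    w=(R0.inv()*R.from_matrix(Rm)).as_rotvec()/N
    Rs=[(R0*R.from_rotvec(i*w)).as_matrix() for i in range(N)]
    s=np.linalg.solve(sum(Rs),np.array(pos)-p0);path=p0+np.cumsum([r@s for r in Rs],0)
    print("N",N,"slide",np.round(s/.3,4),"dr",np.round(w/.12,3),"mm/row",round(np.linalg.norm(s)*1000,1),"mid",np.round(path[N//2],3))
Rkey=np.array([[0,1,0],[1,0,0],[0,0,-1.]])
E
python3 -m pendant '{"slide":[[0.137,-0.058,-0.018],[0.137,-0.058,-0.018],[0.137,-0.058,-0.018],[0.137,-0.058,-0.018],[0.137,-0.058,-0.018],[0.137,-0.058,-0.018],[0.137,-0.058,-0.018],[0.137,-0.058,-0.018],[0.137,-0.058,-0.018],[0.137,-0.058,-0.018]],"dr":[[0,0,0],[0,0,0],[0,0,0],[0,0,0],[0,0,0],[0,0,0],[0,0,0],[0,0,0],[0,0,0],[0,0,0]],"claw":[0.5,0.5,0.5,0.5,0.5,0.5,0.5,0.5,0.5,0.5]}'
python3 - <<'E'
from h import *
print(np.round(arm.observe()["joints"],3));go([.475,.124,.22],Rkey,14);go([.475,.124,.22],Rkey,12)
E
```

```text
clock: 1.1
position: [0.5012, -0.3482, 0.2807]
ee_rot: [-3.122, -0.347, 0.001]
force: [-0.0, -0.8, 0.6]
width: 0.503
gripper_force: 0.0
[ 0.604  0.38  -0.12   1.522  0.047  1.243 -0.872]
N 14 slide [ 0.0866 -0.0853  0.0144] dr [-0.     0.    -0.803] mm/row 36.7 mid [ 0.567 -0.071  0.246]
N 12 slide [ 0.1002 -0.1004  0.0169] dr [-0.     0.    -0.937] mm/row 42.8 mid [ 0.566 -0.065  0.245]
```

```bash
python3 -m pendant '{"slide":[[0.087,-0.085,0.012],[0.087,-0.085,0.012],[0.087,-0.085,0.012],[0.087,-0.085,0.012],[0.087,-0.085,0.012],[0.087,-0.085,0.012],[0.087,-0.085,0.012],[0.087,-0.085,0.012],[0.087,-0.085,0.012],[0.087,-0.085,0.012]],"dr":[[0,0,-0.8],[0,0,-0.8],[0,0,-0.8],[0,0,-0.8],[0,0,-0.8],[0,0,-0.8],[0,0,-0.8],[0,0,-0.8],[0,0,-0.8],[0,0,-0.8]],"claw":[0.5,0.5,0.5,0.5,0.5,0.5,0.5,0.5,0.5,0.5]}'
python3 - <<'E'
from h import *
print(np.round(arm.observe()["joints"],3));go([.475,.124,.16],Rkey,6)
E
```

```text
clock: 2.1
position: [0.5499, -0.0005, 0.2442]
ee_rot: [-2.605, -1.755, 0.001]
force: [1.3, 0.8, 0.5]
width: 0.501
gripper_force: 0.0
[ 0.239  0.339 -0.443  1.704  0.158  1.134 -0.633]
N 6 slide [ 0.0585 -0.0563  0.0468] dr [-0.001 -0.    -0.535] mm/row 28.1 mid [0.505 0.086 0.188]
```

```bash
python3 -m pendant '{"slide":[[0.0585,-0.0563,0.0468],[0.0585,-0.0563,0.0468],[0.0585,-0.0563,0.0468],[0.0585,-0.0563,0.0468],[0.0585,-0.0563,0.0468],[0.0585,-0.0563,0.0468],[0,0,0]],"dr":[[0,0,-0.535],[0,0,-0.535],[0,0,-0.535],[0,0,-0.535],[0,0,-0.535],[0,0,-0.535],[0,0,0]],"claw":[0.5,0.5,0.5,0.5,0.5,0.5,0.5]}'
python3 - <<'E'
from h import *
go([.475,.124,.065],Rkey,5)
im=arm.get_image("side")[:,:,::-1].copy();cv2.imwrite("pics/c2.png",cv2.resize(im[90:250,130:300],None,fx=3.5,fy=3.5))
print(proj("side",[.475,.124,.084])-[130,90])
E
```

```text
clock: 2.8
position: [0.4725, 0.125, 0.1588]
ee_rot: [-2.216, -2.222, 0.005]
force: [-0.6, -0.2, 1.7]
width: 0.503
gripper_force: 0.0
N 5 slide [-0.0007  0.0018  0.0625] dr [-0.007  0.     0.005] mm/row 18.8 mid [0.474 0.124 0.103]
[84.82598976 93.22441488]
```

View pics/c2.png

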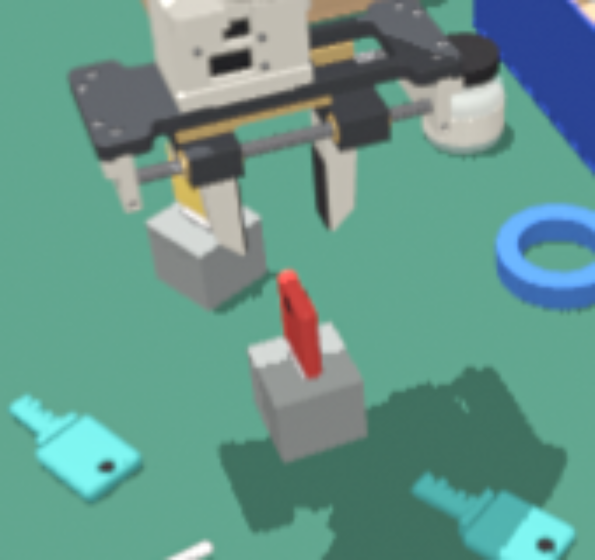

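The side crop shows the open fingers straddling the red handle at about (300,325) in the crop, with the yellow key behind and clear. Descending to grip.

```bash
python3 -m pendant '{"slide":[[-0.0007,0.0018,0.0625],[-0.0007,0.0018,0.0625],[-0.0007,0.0018,0.0625],[-0.0007,0.0018,0.0625],[-0.0007,0.0018,0.0625],[0,0,0],[0,0,0],[0,0,0],[0,0,0],[0,0,0]],"dr":[[0,0,0],[0,0,0],[0,0,0],[0,0,0],[0,0,0],[0,0,0],[0,0,0],[0,0,0],[0,0,0],[0,0,0]],"claw":[0.5,0.5,0.5,0.5,0.5,0.5,0,0,0,0]}' 45
python3 -m pendant '{"slide":[[0,0,0],[0,0,0],[0,0,0]],"dr":[[0,0,0],[0,0,0],[0,0,0]],"claw":[0,0,0]}'
```

```text
clock: 3.85
position: [0.4791, 0.1217, 0.0674]
ee_rot: [2.225, 2.216, 0.002]
force: [-0.0, 0.0, -0.2]
width: 0.2
gripper_force: 0.0
clock: 4.15
position: [0.4788, 0.1217, 0.0671]
ee_rot: [2.225, 2.217, 0.001]
force: [-0.7, -1.2, 5.8]
width: 0.124
gripper_force: 45.0
```

```bash
cat >> h.py <<'E'
C,M,_,_=panel();Rin=np.c_[-M[:,1],-M[:,0],-M[:,2]];n=M[:,2]
L=C+.012*n+.0033*M[:,0]
E
python3 -m pendant '{"slide":[[0,0,-0.05],[0,0,-0.08],[0,0,-0.09],[0,0,-0.09],[0,0,-0.09],[0,0,-0.05],[0,0,0]],"dr":[[0,0,0],[0,0,0],[0,0,0],[0,0,0],[0,0,0],[0,0,0],[0,0,0]],"claw":[0,0,0,0,0,0,0]}'
python3 - <<'E'
from h import *
print(L,L+.09*n);go(L+.09*n,Rin,18);go(L+.12*n,Rin,18)
t=arm.get_image("top")[:,:,::-1].copy();s=arm.get_image("side")[:,:,::-1].copy()
cv2.imwrite("pics/c3.png",np.hstack([cv2.resize(t[180:280,140:260],(396,330)),cv2.resize(s[90:230,150:300],(396,370))[:330]]))
E
```

```text
clock: 4.85
position: [0.4797, 0.1222, 0.2037]
ee_rot: [2.224, 2.216, 0.005]
force: [0.7, -1.0, -0.7]
width: 0.129
gripper_force: 45.0
[ 0.523948   -0.21584088  0.1045423 ] [ 0.52859723 -0.17108169  0.18248459]
N 18 slide [-0.0514 -0.0279  0.0147] dr [ 0.198 -0.177 -0.665] mm/row 18.1 mid [ 0.454 -0.05   0.18 ]
N 18 slide [-0.0499 -0.0269  0.0093] dr [ 0.198 -0.177 -0.665] mm/row 17.3 mid [ 0.456 -0.044  0.196]
```

View pics/c3.png

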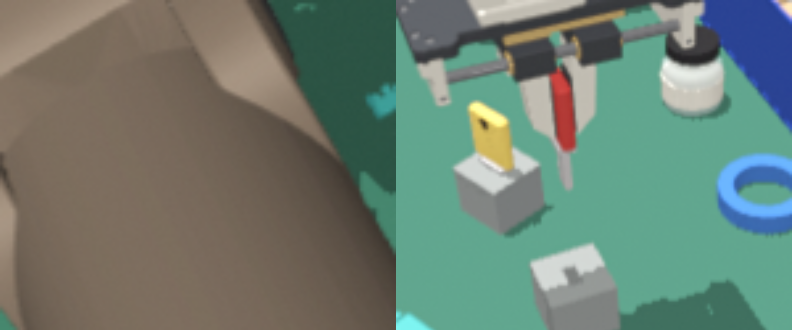

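The key is held and clear of its stand, with its tip at about (567,185) in the crop; the yellow key is undisturbed. Next I swing over to the panel with the tilt.

```bash
python3 -m pendant '{"slide":[[-0.05,-0.027,0.009],[-0.05,-0.027,0.009],[-0.05,-0.027,0.009],[-0.05,-0.027,0.009],[-0.05,-0.027,0.009],[-0.05,-0.027,0.009],[-0.05,-0.027,0.009],[-0.05,-0.027,0.009],[-0.05,-0.027,0.009]],"dr":[[0.198,-0.177,-0.665],[0.198,-0.177,-0.665],[0.198,-0.177,-0.665],[0.198,-0.177,-0.665],[0.198,-0.177,-0.665],[0.198,-0.177,-0.665],[0.198,-0.177,-0.665],[0.198,-0.177,-0.665],[0.198,-0.177,-0.665]],"claw":[0,0,0,0,0,0,0,0,0]}' && python3 - <<'E'
from h import *
print(np.round(arm.observe()["joints"],3));go(L+.12*n,Rin,9)
E
```

```text
clock: 5.85
position: [0.4501, -0.0283, 0.1925]
ee_rot: [-1.272, -2.818, 0.44]
force: [0.2, 0.3, -0.3]
width: 0.127
gripper_force: 45.0
[ 0.261  0.362 -0.631  1.891  0.424  1.21   0.158]
N 9 slide [-0.0503 -0.0265  0.0082] dr [ 0.194 -0.18  -0.659] mm/row 17.2 mid [ 0.483 -0.107  0.2  ]
```

```bash
python3 -m pendant '{"slide":[[-0.0503,-0.0265,0.0082],[-0.0503,-0.0265,0.0082],[-0.0503,-0.0265,0.0082],[-0.0503,-0.0265,0.0082],[-0.0503,-0.0265,0.0082],[-0.0503,-0.0265,0.0082],[-0.0503,-0.0265,0.0082],[-0.0503,-0.0265,0.0082],[-0.0503,-0.0265,0.0082],[0,0,0]],"dr":[[0.194,-0.18,-0.659],[0.194,-0.18,-0.659],[0.194,-0.18,-0.659],[0.194,-0.18,-0.659],[0.194,-0.18,-0.659],[0.194,-0.18,-0.659],[0.194,-0.18,-0.659],[0.194,-0.18,-0.659],[0.194,-0.18,-0.659],[0,0,0]],"claw":[0,0,0,0,0,0,0,0,0,0]}' && python3 - <<'E'
from h import *
o=arm.observe();print(np.round(o["joints"],3));go(L+.075*n,Rin,4)
p=np.array(o["position"]);Rm=R.from_rotvec(o["ee_rot"]).as_matrix()
tip=p+Rm[:,2]*.0571
for n_ in("top","side"):
    im=arm.get_image(n_)[:,:,::-1].copy();a=proj(n_,tip);print(n_,"tip",a,"L",proj(n_,L))
    x,y=(320,130) if n_=="top" else (230,200)
    cv2.imwrite(f"pics/d_{n_}.png",im)
    k=cv2.resize(im[y:y+140,x:x+130],None,fx=3,fy=3,interpolation=cv2.INTER_CUBIC)
    globals()[n_]=k
cv2.imwrite("pics/d4.png",np.hstack([top,side]))
E
```

```text
clock: 6.85
position: [0.5304, -0.1562, 0.2082]
ee_rot: [-0.16, -3.005, 0.803]
force: [0.0, 0.1, -0.0]
width: 0.13
gripper_force: 45.0
[ 0.321  0.465 -0.643  1.802  0.781  1.308  0.817]
N 4 slide [ 0.0002 -0.0002  0.0373] dr [ 0.003 -0.002 -0.005] mm/row 11.2 mid [ 0.528 -0.173  0.179]
top tip [377.83654812 201.44260031] L [387.5939847 207.0940556]
side tip [309.90084319 269.2104693 ] L [314.14108532 305.81359195]
```

View pics/d4.png

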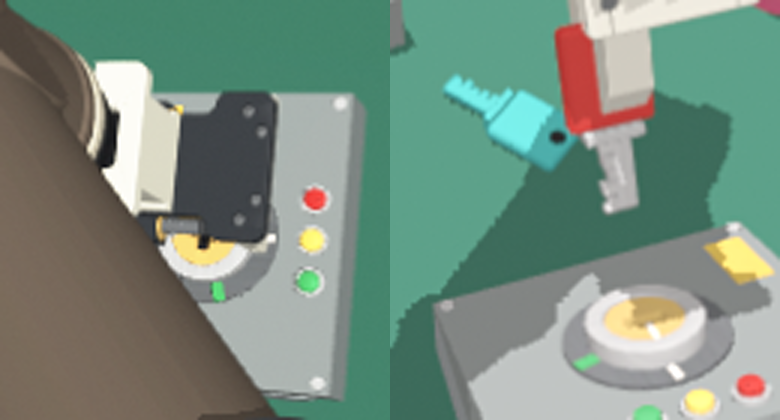

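```bash
python3 - <<'E'
from h import *
np.set_printoptions(precision=3,suppress=True)
o=arm.observe();p=np.array(o["position"]);Rm=R.from_rotvec(o["ee_rot"]).as_matrix()
tip=p+Rm[:,2]*.0571;a=proj("side",tip)
J=np.array([proj("side",tip+Rm[:,i]*.001)-a for i in range(3)]).T;print("px/mm",J)
print("corners of ideal edge",[proj("side",tip+Rm[:,0]*s) for s in(-.008,.008)])
im=cv2.imread("pics/d_side.png")
print("handle mask");
for s,c,m in blobs(im,(0,150,60),(8,255,255),60):
    if 270<c[0]<330 and 190<c[1]<260: print(s,c)
g=cv2.cvtColor(im,cv2.COLOR_BGR2HSV)
print(g[258:276,296:318,1])
h=[proj("side",p+Rm[:,2]*(.0571-.100)+Rm[:,0]*s+Rm[:,1]*-0.006) for s in(-.022,.022)]+[proj("side",p+Rm[:,2]*(.0571-.046)+Rm[:,0]*s-Rm[:,1]*.006) for s in(-.022,.022)];print(h)
E
```

```text
px/mm [[-0.628 -0.244  0.071]
 [ 0.163 -0.277  0.601]]
corners of ideal edge [array([314.014, 267.279]), array([303.967, 269.879])]
handle mask
[285, 208, 33, 36, 449] [294.63, 227.78]
[[112 110 110 115 110  52   3   4   4   5   4   4   4   4   3   8  82 115
  109 112 110 110]
 [107 112 112 104  85  50   7   4   3   4   5   4   4   4   4   5  76 115
  112 109 111 111]
 [112 114 106  59  16   6   2   4   4   3   4   4   4   6   4   3  70 114
  111 110 110 110]
 [113 110 110  53   9   5   4   4   6   6   5   5   4   6   4   3  58 113
  112 109 111 110]
 [111 110 112  70  12   5   5   6   5   4   4   5   6   6   4   4  48 109
  112 110 110 111]
 [110 112 112  87  22   6   6   5   5   4   4   4   4   6   4   3  37 103
  114 110 111 109]
 [111 112 110 106  49   4   5   6   4   4   3   4   4   6   4   1  34 101
  114 112 111 111]
 [110 110 110 114  87  26   3   4   4   5   3   4   6   6   4   1  26  97
  114 112 111 111]
 [112 111 110 114 110  55   6   4   6   4   4   5   4   4   4   3  15  87
  113 111 110 109]
 [110 110 110 112  84  29   3   4   6   4   4   4   4   6   6   3  10  87
  11
[... 168 characters left out ...]
8  65  90 112
  111 110 110 111]
 [111 111 112 112  87  19   5   3   8  18  37  61  75  87 104 110 111 112
  112 110 109 111]
 [110 110 109 111 110  72  32  42  68  84 105 112 110 112 112 109 112 110
  110 110 111 110]
 [111 110 110 112 114 111 105 107 110 113 113 112 112 111 110 110 109 110
  110 109 110 111]
 [110 112 111 110 110 112 112 111 112 112 112 110 111 112 110 110 111 111
  110 110 110 110]
 [110 109 112 110 112 111 112 109 110 110 111 112 112 109 109 111 110 110
  111 112 112 110]
 [112 110 109 111 109 110 111 110 110 109 111 111 110 111 111 109 110 112
  111 110 112 111]]
[array([317.55 , 203.036]), array([288.11 , 209.622]), array([321.315, 238.208]), array([292.732, 245.18 ])]
```

The crop shows the blade tip at side (306.6,269.4). That puts the key about 3 mm off-centre in the grip along tool x, so I shift to compensate and approach the face.

```bash
cat >> h.py <<'E'
Lk=L+.0032*M[:,1]
def rel():
    o=arm.observe();print("rel TCP-L panel axes mm",np.round((np.array(o["position"])-Lk)@M*1000,1),"F panel",np.round(np.array(o["force"])@M,1),"T",np.round(np.array(o["ft_torque"])@M,2),"Rerr",np.round((R.from_matrix(Rin).inv()*R.from_rotvec(o["ee_rot"])).as_rotvec(),3),"t",round(o["clock"],2))
E
python3 -m pendant '{"slide":[[-0.0035,0,0.05],[-0.0035,0,0.05],[-0.0035,0,0.05],[0,0,0.035],[0,0,0]],"dr":[[0,0,0.06],[0,0,0.06],[0,0,0.06],[0,0,0.06],[0,0,0]],"claw":[0,0,0,0,0]}' && python3 - <<'E'
from h import *
rel()
E
```

```text
clock: 7.45
position: [0.5294, -0.1847, 0.16]
ee_rot: [-0.208, -3.008, 0.806]
force: [0.4, -0.0, -1.0]
width: 0.129
gripper_force: 45.0
rel TCP-L panel axes mm [ 0.4 -1.  63.8] F panel [-0.5  0.4 -0.8] T [ 0.13  0.77 -0.07] Rerr [-0.001  0.003  0.034] t 7.45
```

```bash
python3 -m pendant '{"slide":[[-0.0025,0.0012,0.004],[0,0,0.004],[0,0,0.004],[0,0,0.004],[0,0,0.004],[0,0,0.004],[0,0,0.004],[0,0,0.004],[0,0,0]],"dr":[[0,0,0],[0,0,0],[0,0,0],[0,0,0],[0,0,0],[0,0,0],[0,0,0],[0,0,0],[0,0,0]],"claw":[0,0,0,0,0,0,0,0,0]}' && python3 - <<'E'
from h import *
rel()
E
```

```text
clock: 8.35
position: [0.531, -0.188, 0.1532]
ee_rot: [-0.206, -3.012, 0.805]
force: [-0.1, -0.3, -0.0]
width: 0.124
gripper_force: 45.0
rel TCP-L panel axes mm [-0.3  0.9 56.3] F panel [ 0.3 -0.1 -0.2] T [ 0.07  0.75 -0.07] Rerr [-0.002 -0.001  0.034] t 8.35
```

```bash
python3 -m pendant '{"slide":[[0,0,0.004],[0,0,0.004],[0,0,0.004],[0,0,0.004],[0,0,0.004],[0,0,0]],"dr":[[0,0,0],[0,0,0],[0,0,0],[0,0,0],[0,0,0],[0,0,0]],"claw":[0,0,0,0,0,0]}' && python3 - <<'E'
from h import *
rel()
E
```

```text
clock: 8.95
position: [0.5307, -0.191, 0.148]
ee_rot: [-0.206, -3.011, 0.806]
force: [-1.0, -0.0, -0.3]
width: 0.13
gripper_force: 45.0
rel TCP-L panel axes mm [-0.3  0.9 50.3] F panel [-0.  -1.  -0.3] T [ 0.07  0.72 -0.07] Rerr [-0.002 -0.001  0.033] t 8.95
```

```bash
python3 -m pendant '{"slide":[[0,0,0.006],[0,0,0.007],[0,0,0.007],[0,0,0.007],[0,0,0.007],[0,0,0.007],[0,0,0.007],[0,0,0]],"dr":[[0,0,0],[0,0,0],[0,0,0],[0,0,0],[0,0,0],[0,0,0],[0,0,0],[0,0,0]],"claw":[0,0,0,0,0,0,0,0]}' && python3 - <<'E'
from h import *
rel()
E
```

```text
clock: 9.75
position: [0.5299, -0.1982, 0.1354]
ee_rot: [-0.206, -3.011, 0.806]
force: [0.0, -0.8, -0.6]
width: 0.129
gripper_force: 45.0
rel TCP-L panel axes mm [-0.3  0.9 35.8] F panel [ 0.4  0.1 -0.9] T [ 0.09  0.78 -0.07] Rerr [-0.002 -0.     0.034] t 9.75
```

Inserting freely with no side force, so I continue.

```bash
python3 -m pendant '{"slide":[[0,0,0.007],[0,0,0.007],[0,0,0.007],[0,0,0.007],[0,0,0.007],[0,0,0.007],[0,0,0.007],[0,0,0]],"dr":[[0,0,0],[0,0,0],[0,0,0],[0,0,0],[0,0,0],[0,0,0],[0,0,0],[0,0,0]],"claw":[0,0,0,0,0,0,0,0]}' && python3 - <<'E'
from h import *
rel()
E
python3 -m pendant '{"slide":[[0,0,0.004],[0,0,0.004],[0,0,0]],"dr":[[0,0,0],[0,0,0],[0,0,0]],"claw":[0,0,0]}' && python3 - <<'E'
from h import *
rel()
E
```

```text
clock: 10.55
position: [0.5291, -0.2055, 0.1226]
ee_rot: [-0.207, -3.011, 0.806]
force: [-0.2, -0.8, -0.3]
width: 0.129
gripper_force: 45.0
rel TCP-L panel axes mm [-0.4  0.9 21.1] F panel [ 0.5 -0.1 -0.7] T [ 0.08  0.76 -0.09] Rerr [-0.002 -0.     0.034] t 10.55
clock: 10.85
position: [0.5291, -0.2066, 0.1207]
ee_rot: [-0.206, -3.012, 0.806]
force: [0.1, -0.3, -1.4]
width: 0.129
gripper_force: 45.0
rel TCP-L panel axes mm [-0.4  1.  18.9] F panel [-0.4  0.1 -1.3] T [ 0.13  0.8  -0.12] Rerr [-0.002 -0.001  0.034] t 10.85
```

```bash
python3 -m pendant '{"slide":[[0,0,0.003],[0,0,0.003],[0,0,0.002],[0,0,0]],"dr":[[0,0,0],[0,0,0],[0,0,0],[0,0,0]],"claw":[0,0,0,0]}' && python3 - <<'E'
from h import *
rel()
E
```

```text
clock: 11.25
position: [0.5291, -0.2075, 0.1189]
ee_rot: [-0.206, -3.012, 0.806]
force: [-0.7, 0.8, 2.2]
width: 0.124
gripper_force: 45.0
rel TCP-L panel axes mm [-0.4  1.1 16.9] F panel [ 0.5 -0.8  2.3] T [-0.14  0.64 -0.08] Rerr [-0.002 -0.001  0.034] t 11.25
```

```bash
python3 -m pendant '{"slide":[[0,0,0.003],[0,0,0.003],[0,0,0]],"dr":[[0,0,0],[0,0,0],[0,0,0]],"claw":[0,0,0]}' && python3 - <<'E'
from h import *
rel()
E
```

```text
clock: 11.55
position: [0.5292, -0.2076, 0.1187]
ee_rot: [-0.206, -3.013, 0.807]
force: [-5.5, 7.3, 16.2]
width: 0.134
gripper_force: 45.0
rel TCP-L panel axes mm [-0.5  1.2 16.7] F panel [ 2.4 -6.3 17.4] T [-1.5  -0.02 -0.04] Rerr [-0.001 -0.002  0.034] t 11.55
```

Home: 17 N of seating force at the expected depth. Now I turn clockwise about the lock axis, which is about 3.8 mm along tool x from the TCP.

```bash
python3 -m pendant '{"slide":[[0,0,-0.003],[0.0001,-0.0009,0],[0.0001,-0.0009,0],[0.0001,-0.0009,0],[0.0001,-0.0009,0],[0.0001,-0.0009,0],[0.0001,-0.0009,0]],"dr":[[0,0,0],[0,0,0.6],[0,0,0.6],[0,0,0.6],[0,0,0.6],[0,0,0.6],[0,0,0.6]],"claw":[0,0,0,0,0,0,0]}' 60 && python3 - <<'E'
from h import *
rel()
E
```

```text
clock: 12.25
position: [0.5288, -0.2093, 0.1199]
ee_rot: [0.831, 2.826, -0.774]
force: [-1.5, 2.9, 11.0]
width: 0.124
gripper_force: 60.0
rel TCP-L panel axes mm [ 1.6  0.9 16.7] F panel [ 3.2 -1.8 10.9] T [-0.55 -0.19  0.07] Rerr [-0.001 -0.002  0.469] t 12.25
```

```bash
python3 -m pendant '{"slide":[[0.0001,-0.001,0],[0.0001,-0.001,0],[0.0001,-0.001,0],[0.0001,-0.001,0],[0.0001,-0.001,0],[0.0001,-0.001,0],[0.0001,-0.001,0],[0.0001,-0.001,0],[0.0001,-0.001,0],[0,0,0]],"dr":[[0,0,0.7],[0,0,0.7],[0,0,0.7],[0,0,0.7],[0,0,0.7],[0,0,0.7],[0,0,0.7],[0,0,0.7],[0,0,0.7],[0,0,0]],"claw":[0,0,0,0,0,0,0,0,0,0]}' && python3 - <<'E'
from h import *
rel()
E
```

```text
clock: 13.25
position: [0.5262, -0.2109, 0.1209]
ee_rot: [1.722, 2.2, -0.633]
force: [-3.8, 2.4, 12.4]
width: 0.126
gripper_force: 60.0
rel TCP-L panel axes mm [ 3.7 -1.4 16.8] F panel [ 4.5 -4.1 11.7] T [-0.87 -0.4  -0.03] Rerr [-1.000e-03 -1.000e-03  1.225e+00] t 13.25
```

```bash
python3 -m pendant '{"slide":[[0,-0.0007,0],[0,-0.0007,0],[0,-0.0007,0],[0,-0.0007,0],[0,0,0]],"dr":[[0,0,0.5],[0,0,0.5],[0,0,0.5],[0,0,0.4],[0,0,0]],"claw":[0,0,0,0,0]}' && python3 - <<'E'
from h import *
rel()
E
python3 -m pendant '{"slide":[[0,-0.0003,0],[0,-0.0003,0],[0,0,0]],"dr":[[0,0,0.25],[0,0,0.25],[0,0,0]],"claw":[0,0,0]}' && python3 - <<'E'
from h import *
rel()
E
```

```text
clock: 13.75
position: [0.5253, -0.211, 0.121]
ee_rot: [1.934, 1.964, -0.576]
force: [-4.0, 2.4, 12.8]
width: 0.128
gripper_force: 60.0
rel TCP-L panel axes mm [ 3.9 -2.4 16.7] F panel [ 4.7 -4.2 12.1] T [-1.01 -0.5  -0.02] Rerr [-1.000e-03 -1.000e-03  1.452e+00] t 13.75
clock: 14.05
position: [0.525, -0.2109, 0.1209]
ee_rot: [1.984, 1.901, -0.56]
force: [-4.3, 2.7, 13.4]
width: 0.128
gripper_force: 60.1
rel TCP-L panel axes mm [ 3.9 -2.6 16.7] F panel [ 4.7 -4.5 12.7] T [-1.06 -0.48  0.38] Rerr [-1.00e-03 -1.00e-03  1.51e+00] t 14.05
```

```bash
python3 -m pendant '{"slide":[[0,-0.0002,0],[0,0,0],[0,0,0],[0,0,0],[0,0,0],[0,0,0]],"dr":[[0,0,0.2],[0,0,0],[0,0,0],[0,0,0],[0,0,0],[0,0,0]],"claw":[0,0,0.5,0.5,0.5,0.5]}' && python3 - <<'E'
from h import *
rel()
E
python3 -m pendant '{"slide":[[0,0,-0.03],[0,0,-0.08],[0,0,-0.1],[0,0,-0.12],[0,0,-0.12],[0,0,-0.12],[0,0,0]],"dr":[[0,0,0],[0,0,0],[0,0,0],[0,0,0],[0,0,0],[0,0,0],[0,0,0]],"claw":[0.5,0.5,0.5,0.5,0.5,0.5,0.5]}' && python3 - <<'E'
from h import *
rel()
for n_ in("top","side"):
    im=arm.get_image(n_)[:,:,::-1].copy();cv2.imwrite(f"pics/e_{n_}.png",im)
    x,y=(330,140) if n_=="top" else (250,250)
    globals()[n_]=cv2.resize(im[y:y+130,x:x+130],None,fx=3,fy=3,interpolation=cv2.INTER_CUBIC)
cv2.imwrite("pics/e5.png",np.hstack([top,side]))
E
```

```text
clock: 14.65
position: [0.5251, -0.2107, 0.1195]
ee_rot: [2.005, 1.877, -0.553]
force: [0.2, 0.6, 0.1]
width: 0.428
gripper_force: 0.0
rel TCP-L panel axes mm [ 2.9 -2.6 15.6] F panel [-0.5  0.1  0.4] T [ 0.07  0.6  -0.05] Rerr [-2.000e-03  1.000e-03  1.534e+00] t 14.65
clock: 15.35
position: [0.5362, -0.122, 0.2723]
ee_rot: [2.001, 1.878, -0.541]
force: [0.5, 0.9, -0.6]
width: 0.503
gripper_force: 0.0
rel TCP-L panel axes mm [  1.9  -0.7 192.6] F panel [-1.1  0.4 -0. ] T [ 0.12  0.57 -0.07] Rerr [-0.011 -0.004  1.533] t 15.35
```

View pics/e5.png

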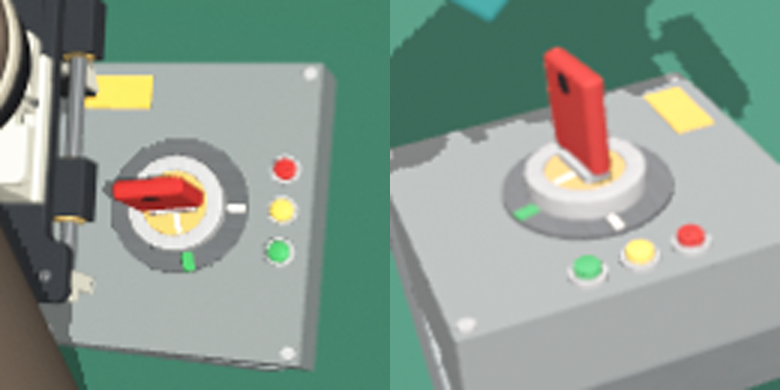

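The key stands home in the barrel with its shoulder on the face, and the white line at top crop (178,220) points towards the green mark at (188,261). I'll measure the line's angle.

```bash
python3 - <<'E'
from h import *
for n_ in("top","side"):
    im=cv2.imread(f"pics/e_{n_}.png");pp=L
    c0=proj(n_,L)
    for nm,lo,hi,h in(("white",(0,0,225),(180,40,255),0),("green",(45,120,80),(75,255,255),-.010)):
        for s,c,m in blobs(im,lo,hi,4):
            q=plane(n_,c,L+h*n,n);v=(q-L)@M*1000
            if np.hypot(v[0],v[1])<32: print(n_,nm,s[4],c,np.round(v,1),"angle cw",round(np.arctan2(-v[1],v[0]),3))
    x,y=np.round(c0).astype(int)
t=cv2.imread("pics/e_top.png");s=cv2.imread("pics/e_side.png")
cv2.imwrite("pics/e6.png",np.hstack([cv2.resize(t[185:237,362:414],None,fx=7,fy=7,interpolation=cv2.INTER_CUBIC),cv2.resize(s[283:335,285:337],None,fx=7,fy=7,interpolation=cv2.INTER_CUBIC)]))
E
```

```text
top white 302 [390.58, 208.81] [ 6. -3. -0.] angle cw 0.467
side white 330 [314.58, 308.15] [ 6.2 -1.8  0. ] angle cw 0.285
```

View pics/e6.png

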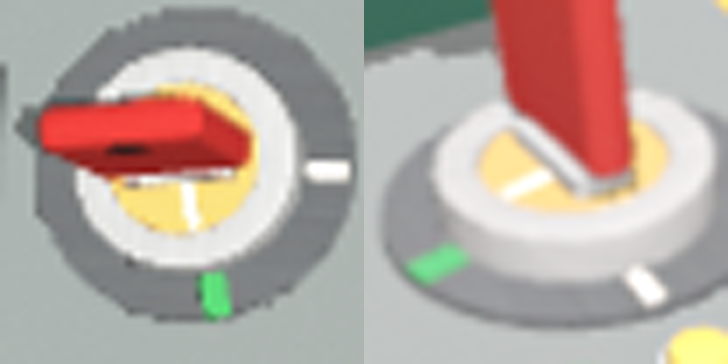

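```bash
python3 - <<'E'
from h import *
f=lambda u,o:(np.array(u)+.5)/7-.5+o
T=[362,185];S=[285,283]
a=lambda v:round(np.arctan2(-v[1],v[0]),3)
for n_,o,p,q,g in(("top",T,(187,183),(193,229),(216,295)),("side",S,(186,175),(140,192),(75,265))):
    P,Q=[(plane(n_,f(u,o),L,n)-L)@M*1000 for u in(p,q)];G=(plane(n_,f(g,o),L-.012*n,n)-L)@M*1000
    print(n_,P,Q,"line dir",a(Q-P),"outer",a(Q),"green",a(G),np.round(G,1))
E
```

```text
top [ 1.94513846e+00 -6.93931578e+00 -2.07455751e-14] [ 4.69588463e+00 -1.95089826e+01 -5.75827052e-14] line dir 1.355 outer 1.335 green 1.321 [  9.1 -35.8 -12. ]
side [ 2.29853425e+00 -5.86065400e+00  5.16928549e-14] [ 3.70931640e+00 -1.71285825e+01 -2.79629284e-14] line dir 1.446 outer 1.358 green 1.41 [  5.6 -34.3 -12. ]
```

```bash
python3 -c "
from cell import arm
print(arm.sign_off())"
```

```text
the job is handed in; nothing more can be done
None
```

The red key is home in the switch, turned clockwise to the green mark against the stop and released; the yellow key was left in its stand, the arm never went near the flask, and I handed the job in at about 15 s.

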